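# Throw the guarded power switch

### The job

Switch on the bench supply at the switch box that has the round knob behind its guard: raise the black flip-up guard with a fingertip under its lip, and while the guard rests up on the finger push the toggle beneath it fully over, away from the lip and towards the hinge. Then draw the finger out so that the guard drops shut over the toggle. Grip and lift nothing, do not shove the box about, and leave the other switch box and the things on the desk alone.

Things in the scene. Friction and masses are not known exactly. Their poses are not given: they have to be found in the camera images.
- knob_box: The one to operate, with one round black knob (30 mm across, 20 high, fixed) behind the guard at x = 68 mm. Grey box, aluminium top panel, 140 (x) x 90 (y) x 50 mm high, 2.2-3.1 kg, loose on rubber feet. Origin: on the underside, mid-width, 50 mm behind the front face; x from the guard's lip (-x, towards the robot) to its hinge (+x), z up. Black flip-up guard over a steel toggle.
- knob_lip (a point): middle of the round bead (6 mm thick, 54 mm long) at the free edge of the guard's lip on the box with the knob, 81 mm from the hinge axis; shut: x = -67, y = 0, z = 62 mm in the box frame. The lip (50 mm wide, underside 59 mm above the desk) sticks out 23 mm from the guard's front wall and overhangs the box's front face (x = -50 mm), so a finger gets under it from in front
- knob_hinge (a point): middle of the guard's hinge axis on the box with the knob, at x = 14, y = 0, z = 62 mm in the box frame; the axis runs along the box's y
- knob_bat (a point): middle of the cross-bar at the end of the toggle on the box with the knob: bar 10 mm thick and 26 mm long along the box's y, 34 mm from the toggle's pivot, which is at x = -14, y = 0, z = 52 mm in the box frame. Off: bar at x = -26, z = 84 mm; on: x = -2, z = 84 mm
- knob_guard (a joint): guard of the box with the knob, rad: 0 shut, grows as the lip rises, stop at 1.45. Weak spring and weight bring it down when let go (0.5 to 1 N at the lip holds it); it never stays open by itself. Black cover 62 mm wide (56 inside), roof 50 mm above the panel, front wall at box x = -46 down to 8 mm over the panel, side cheeks, open below and behind
- knob_toggle (a joint): toggle of the box with the knob, rad: 0 off (leaning to the box's -x, to the lip), 0.7 on (leaning to +x, to the hinge), stiff stop at both ends. Stays where it is left; about 1.2 N at the bar moves it
- lamp_box: To be left alone: two small round lenses (18 mm, 7 high) side by side behind the guard, no knob. Grey box, aluminium top panel, 140 (x) x 90 (y) x 50 mm high, 2.2-3.1 kg, loose on rubber feet. Origin: on the underside, mid-width, 50 mm behind the front face; x from the guard's lip (-x, towards the robot) to its hinge (+x), z up. Black flip-up guard over a steel toggle.
- lamp_bat (a point): middle of the cross-bar at the end of the toggle on the box with the two lenses: bar 10 mm thick and 26 mm long along the box's y, 34 mm from the toggle's pivot, which is at x = -14, y = 0, z = 52 mm in the box frame. Off: bar at x = -26, z = 84 mm; on: x = -2, z = 84 mm
- lamp_guard (a joint): guard of the box with the two lenses, rad: 0 shut, grows as the lip rises, stop at 1.45. Weak spring and weight bring it down when let go (0.5 to 1 N at the lip holds it); it never stays open by itself. Black cover 62 mm wide (56 inside), roof 50 mm above the panel, front wall at box x = -46 down to 8 mm over the panel, side cheeks, open below and behind
- lamp_toggle (a joint): toggle of the box with the two lenses, rad: 0 off (leaning to the box's -x, to the lip), 0.7 on (leaning to +x, to the hinge), stiff stop at both ends. Stays where it is left; about 1.2 N at the bar moves it
- brick: black power brick, 52 x 143 x 33 mm, loose on the desk, not to be disturbed; origin at the centre of its underside
- memory_stick: small memory stick, 18 x 54 x 8 mm, loose on the desk, not to be disturbed; origin at the centre of its underside
- driver: screwdriver, 21 x 165 x 23 mm, loose on the desk, not to be disturbed; origin at the centre of its underside
Mind the look-alikes: they are no part of the job. What is shaped like the knob_box but green or pink is not meant.

How it is judged:
On the way, in this order (a step that is already met when the one before it is completed fails the run):
1. the guard of the box with the knob is raised (0.35 rad or more) with its toggle still off (under 0.3 rad) (value of joint knob_guard above 0.35 rad and value of joint knob_toggle below 0.3 rad), for 0.1 s.
2. with that guard still up, the toggle is pushed fully over (0.55 rad or more) (value of joint knob_toggle above 0.55 rad and value of joint knob_guard above 0.3 rad), for 0.1 s.
At the end, for the whole second after the job is handed in: Knob box: toggle on (at least 0.55 of 0.7 rad), guard shut (under 0.08 rad), box at rest within 12 mm of its start. Other box and its toggle within 12 mm, its guard under 0.08 rad. Loose things on the desk within 30 mm of their starts (value of joint knob_toggle above 0.55 rad and value of joint each of knob_guard, lamp_guard below 0.08 rad and angular speed of knob_box below 0.1 rad/s and distance of each of knob_box, lamp_bat, lamp_box from where it was at the start of the episode below 0.012 m and distance of each of brick, memory_stick, driver from where it was at the start of the episode below 0.03 m); the robot touches nothing.
It fails at once if the box with the knob is lifted (10 mm), tipped, or shoved more than 12 mm (height (world z) of knob_box above 0.01 m or angle between knob_box's own z axis and vertical above 0.12 rad or distance of knob_box from where it was at the start of the episode above 0.012 m).
It fails at once if the other box is operated or disturbed (value of joint lamp_guard above 0.15 rad or distance of any of lamp_bat, lamp_box from where it was at the start of the episode above 0.012 m).
It fails at once if a loose thing on the desk is lifted or moved more than 30 mm (distance of any of brick, memory_stick, driver from where it was at the start of the episode above 0.03 m).
It also fails if it takes over 32 s, if anything falls off the work surface, if the arm or the gripper's body presses on something with over 40 N, if the wrist force passes 120 N, or if a joint passes its speed limit or range.

### The arm

A 6-joint arm with a two-finger parallel gripper is mounted at the origin on a cart in front of the work surface, level with it; the furniture and walls round the work are solid. World frame = base frame: x ahead of the robot, y to its left, z up, the work surface at z = 0. Lengths are in m, angles in rad, forces in N, time in s.
With the tool pointing down it reaches from about 0.325 to 0.875 m from the base axis. Payload 4.4 kg.
Tool frame: the origin (TCP) lies at the very end of the fingers, on their centre line; the grasp point (between the pads) lies 19 mm behind it (manip.grip_depth is the distance from the TCP to the grasp point, in m); z points along the fingers, y is the line along which they close (so a half turn about z gives the same grasp; the last joint's range is limited). The gripper opens to 85 mm and grips with 20 to 120 N. Pads are 22 mm wide; open, the fingers measure 114 mm over their backs; the gripper's body (76 mm by 85 mm) begins 54 mm behind the grasp point. The pads swing forward as they close: fully open they stand 13 mm farther back than shut.
Start: joints at [-1.492, 0.207, 1.542, -0, 1.393, -0.15], TCP at [0.131, -0.56, 0.231] pointing down, gripper open.
Joint ranges: [-2.73, 2.73], [-0.86, 2.22], [0.23, 2.46], [-1.11, 4.25], [0.08, 2.63], [-2.82, 2.82]. Speed limits (rad/s): [2.79, 2.79, 3.14, 3.14, 3.14, 3.14].

### API

Orientations are given as a unit quaternion [w, x, y, z].
In Python, from rig import manip gives the robot as it stands.
- The arm moves only by the tool servo_tool, never from a script. Its argument "motion" is a list that holds one entry, the list of rows, each a list of 7 numbers: the turn, a rotation vector about the tool's x, y, z in rad, then the shift along the tool's x, y, z in mm, then the opening in per cent of the stroke, from 0 (shut) to 100 (fully open). A call has 1 to 8 rows; each row shifts and turns the commanded pose from where the row before left it, along the tool's axes as they then stand; what a row does not reach is not made up. A row lasts 1/8 s, in which the tool goes at most 62.5 mm and 10.7 degrees, less where a joint would pass 70% of its speed; a pose out of reach is approached as far as the arm can. A call with a gripper value outside its range is refused whole. The fingers move at their own pace and stop on an object; the grip force is fixed at half the most. Time passes only in rows, so rows that do not move let the fingers close. It gives the time, the measured TCP pose, the force, the opening and the grip force at its end, in the units of the state.
- manip.state(): the state, without advancing time (a new reading comes with each control period).
- manip.get_image(name): name is "scene" or "top"; returns the picture (480x640x3 uint8, red, green, blue); there is no depth.
- manip.calibration(name): a dict with "intrinsics" (3x3 intrinsics, pixels), "k1" (the pictures are not rectified: a ray, as slopes to the right and down, at radius r is drawn at 1 + k1 r^2 times it, then the intrinsics apply), "R" (3x3) and "t" (3): a world point X has camera coordinates R X + t. Camera axes: x right, y down, z forward; pixel columns grow to the right and rows downward; lengths in m; the calibration is good to about 2 mm. A picture is of the moment at which its call begins. calibration takes no time and is no camera call.
- manip.close_job(): hands the job in; it is judged then, once.
The state is a dict: "t": time; "joints": joint angles; "qd": joint speeds; "tau": joint torques, N m; "tool_pos": TCP position; "tool_rot": TCP orientation; "ft_force": force on the tool from outside, world axes, zero at the start; "wrist_torque": the same for the moment, N m; "grip_width": opening from 0.0 (shut) to 1.0 (fully open); "grasp_force": force on a finger pad.
Only numpy, scipy, OpenCV 4.12 (cv2) and the standard library are available. Lean on these libraries where they do the work, as an engineer would, in place of code of your own. Each camera call takes 0.05 s, during which the arm holds its last target. There are 200 camera calls.

## Working session

There is one attempt and no reset: what is moved stays moved. The work goes in short steps, Python scripts to look and compute and a tool call to move; the robot and the scene stay as the last step left them, time stands still between calls to the robot, and variables do not carry over. Pictures are saved under pics/ and viewed, at most 10 in all, crops included, and the job is handed in when it is done.

Besides the shell and the picture viewer there is one more tool, called after "Request:" as name(argument=value, ...) on one line, values as JSON. servo_tool: Moves the arm, as the interface text tells. Its arguments: {"type":"object","properties":{"motion":{"type":"array","items":{"type":"array","items":{"type":"array","items":{"type":"number"}}}}},"required":["motion"]}

```bash
mkdir -p pics; ls
python3 - <<'E'
from rig import manip
import cv2
s=manip.state();print({k:s[k] for k in('t','tool_pos','tool_rot','grip_width')})
for n in('scene','top'):
    cv2.imwrite(f'pics/{n}0.png',manip.get_image(n)[:,:,::-1]);c=manip.calibration(n);print(n,c)
E
```

```text
pics
{'t': 0.0, 'tool_pos': array([ 0.13090546, -0.55914072,  0.23012553]), 'tool_rot': array([-1.13936493e-03,  9.93406631e-01,  1.14638413e-01,  4.87798047e-05]), 'grip_width': 1.0013528585898936}
scene {'intrinsics': array([[525.49685128,   0.        , 327.87577822],
       [  0.        , 525.49685128, 234.92403256],
       [  0.        ,   0.        ,   1.        ]]), 'k1': -0.03646611098434132, 'R': array([[ 0.90404024, -0.4269905 ,  0.01975762],
       [-0.29082358, -0.6483018 , -0.7036522 ],
       [ 0.31326171,  0.63038392, -0.71026982]]), 't': array([-0.57338335,  0.12672063,  1.20656109])}
top {'intrinsics': array([[444.77776621,   0.        , 314.89301866],
       [  0.        , 444.77776621, 244.2871441 ],
       [  0.        ,   0.        ,   1.        ]]), 'k1': 0.03695823156599466, 'R': array([[-0.02734645, -0.99907934, -0.0330553 ],
       [-0.99175613,  0.03125753, -0.12426885],
       [ 0.12518767,  0.02938448, -0.99169784]]), 't': array([-0.12722792,  0.56951114,  0.95358087])}
```

View pics/top0.png

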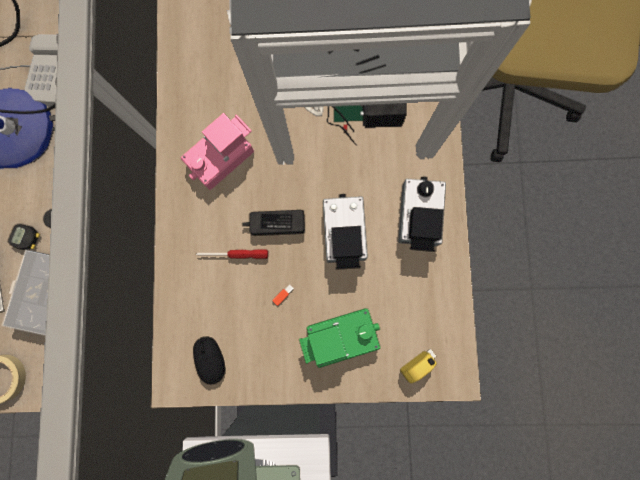

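View pics/scene0.png

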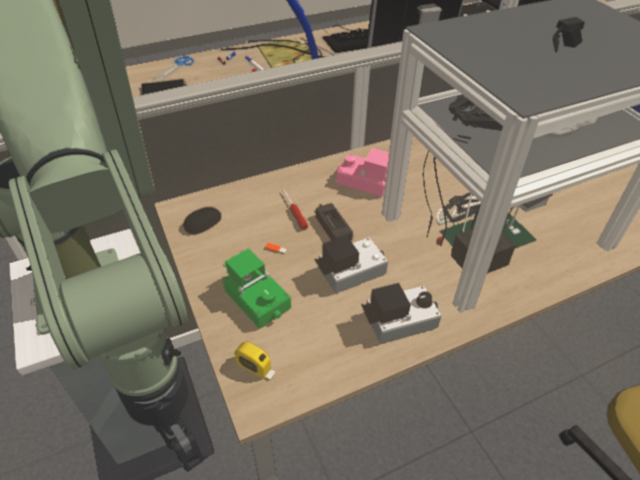

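Top view: the knob box is at about (423,213), with its knob at (426,188) and lip at (423,247). The lamp box is at (345,230). The green and pink boxes are decoys. Next I'll measure the panel and lip.

```bash
cat > h.py <<'E'
import numpy as np,cv2
from rig import manip
def ray(n,uv):
    c=manip.calibration(n);K=c['intrinsics'];R=c['R'];t=c['t']
    p=cv2.undistortPoints(np.array([[uv]],float),K,np.array([c['k1'],0,0,0,0.]))[0,0]
    return -R.T@t, R.T@np.r_[p,1]
def on_z(n,uv,z):
    o,d=ray(n,uv);return o+d*(z-o[2])/d[2]
def proj(n,X):
    c=manip.calibration(n)
    return cv2.projectPoints(np.array([X],float).reshape(-1,1,3),cv2.Rodrigues(c['R'])[0],c['t'],c['intrinsics'],np.array([c['k1'],0,0,0,0.]))[0][:,0]
E
python3 - <<'E'
from h import *
im=cv2.imread('pics/top0.png');x0,y0=390,165
roi=im[y0:265,x0:460].astype(int)
g=roi.mean(2);sat=roi.max(2)-roi.min(2)
white=((g>150)&(sat<25)).astype('uint8');black=(g<60).astype('uint8')
for nm,m in(('white',white),('black',black)):
    cs,_=cv2.findContours(m,cv2.RETR_EXTERNAL,cv2.CHAIN_APPROX_NONE)
    for c in cs:
        if len(c)>25:
            r=cv2.minAreaRect(c);b=cv2.boxPoints(r)+[x0,y0];print(nm,len(c),r[1],r[2],b.round(1).tolist())
            for z in (.05,.062,.1):print(z,[on_z('top',p,z)[:2].round(4).tolist() for p in b])
a=cv2.resize(im[y0:265,x0:460],None,fx=5,fy=5,interpolation=cv2.INTER_CUBIC)
s=cv2.imread('pics/scene0.png')[270:350,350:450];s=cv2.resize(s,None,fx=4,fy=4,interpolation=cv2.INTER_CUBIC)
o=np.zeros((500,760,3),'uint8');o[:,:350]=a;o[:320,355:755]=s;cv2.imwrite('pics/crop.png',o)
E
```

```text
white 231 (39.706031799316406, 60.57478332519531) 4.23639440536499 [[401.3, 238.7], [405.8, 178.3], [445.4, 181.3], [440.9, 241.7]]
0.05 [[0.5697, -0.3321], [0.7035, -0.3486], [0.6935, -0.4341], [0.5606, -0.4163]]
0.062 [[0.5681, -0.3301], [0.7002, -0.3464], [0.6904, -0.4308], [0.5591, -0.4133]]
0.1 [[0.563, -0.3238], [0.6899, -0.3395], [0.6805, -0.4205], [0.5544, -0.4037]]
black 160 (41.37483596801758, 42.46126174926758) 5.19442892074585 [[398.2, 248.3], [402.1, 206.0], [443.3, 209.8], [439.5, 252.0]]
0.05 [[0.549, -0.3245], [0.6418, -0.3375], [0.6303, -0.4257], [0.5382, -0.4118]]
0.062 [[0.5477, -0.3226], [0.6393, -0.3354], [0.6279, -0.4226], [0.537, -0.4089]]
0.1 [[0.5435, -0.3166], [0.6314, -0.3289], [0.6205, -0.4126], [0.5332, -0.3994]]
black 54 (19.0, 14.0) 90.0 [[418.0, 177.0], [432.0, 177.0], [432.0, 196.0], [418.0, 196.0]]
0.05 [[0.7054, -0.3754], [0.7042, -0.4057], [0.6617, -0.4033], [0.6628, -0.3731]]
0.062 [[0.7021, -0.3728], [0.7009, -0.4028], [0.6589, -0.4004], [0.6601, -0.3706]]
0.1 [[0.6917, -0.3648], [0.6906, -0.3936], [0.6503, -0.3913], [0.6513, -0.3627]]
```

View pics/crop.png

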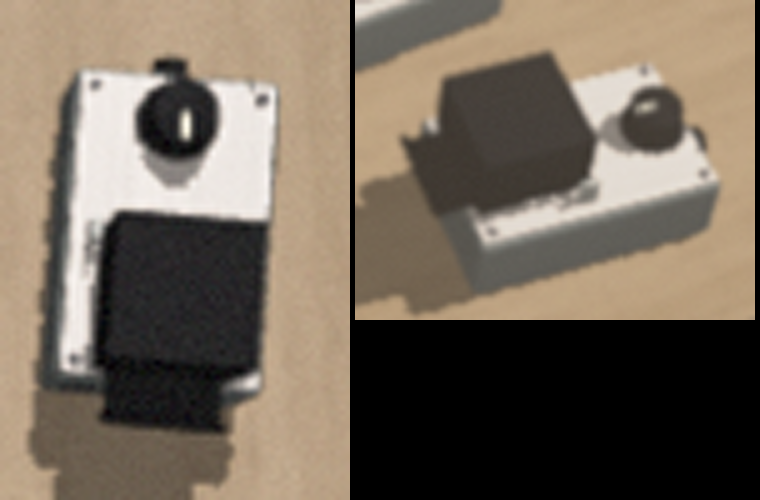

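Run:
```python
from h import *
P=lambda a,z:on_z('top',(390+a[0]/5-.4,165+a[1]/5-.4),z)
bl,br,fl=P((81,72),.05),P((277,87),.05),P((56,372),.05)
l1,l2=P((102,420),.062),P((226,432),.062)
print(bl,br,fl,'len',np.linalg.norm(bl-fl),'w',np.linalg.norm(bl-br));lm=(l1+l2)/2;print('lip',l1,l2,lm,np.linalg.norm(l1-l2))
ax=bl-fl;print('yaw',np.arctan2(ax[1],ax[0]),'from back',np.arctan2(*(bl-br)[[0,1]])*-1,'lip',-np.arctan2(*(l1-l2)[:2]))
knob=P((178,118),.07);print('knob',knob)
yaw=np.arctan2(ax[1],ax[0])
for y in (yaw,-.12,-.14):
    u=np.r_[np.cos(y),np.sin(y),0]
    v=np.r_[-np.sin(y),np.cos(y),0]
    print(y,'orig from back',((bl+br)/2-90*u/1e3)[:2],'from lip',(lm+70*u/1e3)[:2],'knob',(knob-.068*u)[:2])
    O=(bl+br)/2-90*u/1e3;O[2]=0
    pts=[O+u*a+v*b+np.r_[0,0,c] for a,b,c in[(-.07,.027,.062),(-.07,-.027,.062),(.09,.045,.05),(.09,-.045,.05),(-.05,-.045,.05),(-.05,.045,.05)]]
    print((proj('scene',pts)-[350,270]).dot(4).round()+[357,2]) if 0 else print(((proj('scene',pts)-[350,270])*4+[357,2]).round().tolist())
```

```text
[ 0.70194363 -0.34856349  0.05      ] [ 0.69187971 -0.43315232  0.05      ] [ 0.56910523 -0.33097668  0.05      ] len 0.1339975171323733 w 0.085185401662039
lip [ 0.54625223 -0.34738983  0.062     ] [ 0.53950615 -0.39925926  0.062     ] [ 0.54287919 -0.37332455  0.062     ] 0.05230628060377237
yaw -0.13162702724959582 from back -0.1184179424499955 lip -0.1293329333122237
knob [ 0.67471363 -0.38509182  0.07      ]
-0.13162702724959582 orig from back [ 0.6076902  -0.37904565] from lip [ 0.61227366 -0.38251186] knob [ 0.60730185 -0.376167  ]
[[389.0, 140.0], [425.0, 221.0], [646.0, 61.0], [717.0, 187.0], [472.0, 253.0], [411.0, 120.0]]
-0.12 orig from back [ 0.60755889 -0.3800838 ] from lip [ 0.61237579 -0.3817044 ] knob [ 0.60720264 -0.37695139]
[[390.0, 143.0], [427.0, 223.0], [645.0, 62.0], [718.0, 187.0], [474.0, 255.0], [411.0, 122.0]]
-0.14 orig from back [ 0.60779223 -0.37829902] from lip [ 0.61219431 -0.38309256] knob [ 0.60737894 -0.37560288]
[[389.0, 138.0], [424.0, 219.0], [646.0, 61.0], [717.0, 188.0], [471.0, 251.0], [411.0, 118.0]]
```

Request:
servo_tool(motion=[[[0,0,0,48,-14,-4,0],[0,0,0,48,-14,-4,0],[0,0,0,48,-14,-4,0],[0,0,0,48,-14,-4,0],[0,0,0,48,-14,-4,0],[0,0,0,48,-14,-4,0],[0,0,0,48,-14,-4,0],[0,0,0,48,-14,-4,0]]])

```text
t: 1.1
tool_pos: [0.4804, -0.3621, 0.2628]
tool_rot: [-0.0, 0.993, 0.115, -0.0]
ft_force: [-0.0, -0.5, -0.2]
grip_width: 0.001
grasp_force: 0.0
```

Request:
servo_tool(motion=[[[0,0,0.179,0,0,0,0],[0,0,0.179,0,0,0,0],[0,0.15,0,0,0,0,0],[0,0.15,0,0,0,0,0],[0,0.15,0,0,0,0,0]]])

```text
t: 1.72
tool_pos: [0.4794, -0.3632, 0.2634]
tool_rot: [0.015, 0.972, -0.062, 0.225]
ft_force: [0.8, -0.1, -0.3]
grip_width: 0.001
grasp_force: 0.0
```

```bash
cat >> h.py <<'E'
from scipy.spatial.transform import Rotation as Ro
def st(O=(.6115,-.381),yaw=-.128):
    s=manip.state();R=Ro.from_quat(np.roll(s['tool_rot'],-1)).as_matrix();z=R[:,2]
    B=np.array([[np.cos(yaw),np.sin(yaw)],[-np.sin(yaw),np.cos(yaw)]])
    p=s['tool_pos'];b=B@(p[:2]-O)
    print('t',round(s['t'],2),'box mm',(np.r_[b,p[2]]*1e3).round(1),'heading',np.arctan2(z[1],z[0]).round(3),'pitch',np.degrees(np.arcsin(-z[2])).round(1),'y_t',R[:,1].round(3),'J',s['joints'].round(2),'F',s['ft_force'].round(1),'w',round(s['grip_width'],2))
E
python3 -c "from h import *;st()"
```

```text
t 1.73 box mm [-133.3    0.8  263.4] heading -0.129 pitch 64.0 y_t [-0.128 -0.992  0.001] J [-0.97  0.01  1.75  0.38  1.09  0.6 ] F [ 0.8 -0.1 -0.3] w 0.0
```

Request:
servo_tool(motion=[[[0,0.15,0,0,0,0,0],[0,0.15,0,0,0,0,0],[0,0.15,0,0,0,0,0],[0,0.143,0,0,0,0,0],[0,0,0,0,0,0,0]]])

```text
t: 2.35
tool_pos: [0.4776, -0.3619, 0.2595]
tool_rot: [0.029, 0.866, -0.058, 0.495]
ft_force: [-0.5, 0.7, -0.2]
grip_width: 0.003
grasp_force: 0.0
```

```bash
python3 -c "from h import *;st()"
```

```text
t 2.35 box mm [-135.3    1.9  259.5] heading -0.126 pitch 30.5 y_t [-0.13  -0.991 -0.007] J [-1.23 -0.04  2.1   1.24  0.95 -0.24] F [-0.5  0.7 -0.2] w 0.0
```

Request:
servo_tool(motion=[[[0,0,0,-30,0.5,17.5,0],[0,0,0,-30,0.5,17.5,0],[0,0,0,-30,0.5,17.5,0],[0,0,0,-30,0.5,17.5,0],[0,0,0,0,0,0,0]]])

```text
t: 2.98
tool_pos: [0.4794, -0.3641, 0.1222]
tool_rot: [0.029, 0.866, -0.056, 0.496]
ft_force: [0.8, -0.1, 1.1]
grip_width: -0.001
grasp_force: 0.0
```

Run:
```python
from h import *
st()
a=manip.get_image('top')[130:290,340:500,::-1];b=manip.get_image('scene')[230:390,240:460,::-1]
cv2.imwrite('pics/c2.png',np.hstack([cv2.resize(a,(330,330),interpolation=2),cv2.resize(b,(454,330),interpolation=2)]))
```

```text
t 2.98 box mm [-1.331e+02 -1.000e-01  1.222e+02] heading -0.123 pitch 30.4 y_t [-0.126 -0.992 -0.005] J [-1.23  0.28  2.15  1.52  0.88 -0.7 ] F [ 0.8 -0.1  1.1] w -0.0
```

View pics/c2.png

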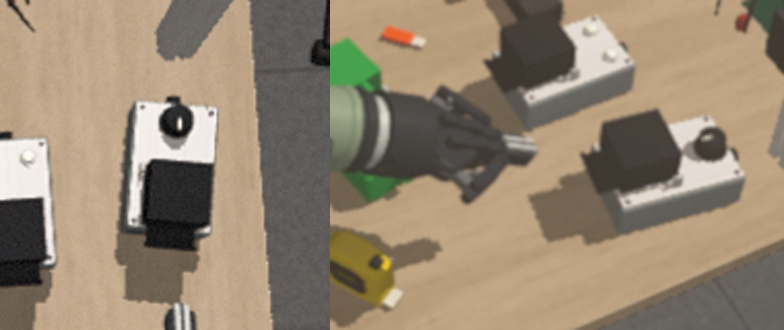

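Run:
```python
from h import *
print(proj('top',manip.state()['tool_pos']),proj('scene',manip.state()['tool_pos']))
im=cv2.imread('pics/top0.png').astype(int);m=((im[:,:,1]>im[:,:,2]+40)&(im[:,:,1]>im[:,:,0]+30)).astype('uint8');m[:290]=0;m[:,:280]=0;m[:,400:]=0
r=np.argwhere(m)
for k in (r[r[:,1].argmax()],r[r[:,0].argmin()],r[r[:,0].argmax()],r[r[:,1].argmin()]):print(k,on_z('top',k[::-1],.05),on_z('top',k[::-1],.1))
print(on_z('top',(436,352),.04))
```

```text
[[427.15916705 277.95219202]] [[337.70094459 303.76377605]]
[346 379] [ 0.34343329 -0.27349538  0.05      ] [ 0.34855301 -0.26826989  0.1       ]
[309 363] [ 0.42117676 -0.2432037   0.05      ] [ 0.42225673 -0.23955224  0.1       ]
[366 318] [ 0.30534156 -0.1438975   0.05      ] [ 0.31244063 -0.14540625  0.1       ]
[339 299] [ 0.36185117 -0.10512046  0.05      ] [ 0.36601385 -0.10864416  0.1       ]
[ 0.32759054 -0.39349284  0.04      ]
```

Request:
servo_tool(motion=[[[0,0,0,-20,0,20,0],[0,0,0,-20,0,20,0],[0,0,0,-20,0,20,0],[0,0,0,0,0,0,0]]])

```text
t: 3.58
tool_pos: [0.5014, -0.3683, 0.0429]
tool_rot: [0.031, 0.865, -0.055, 0.497]
ft_force: [-0.1, -0.2, -0.5]
grip_width: -0.004
grasp_force: 0.0
```

```bash
python3 -c "from h import *;st()"
```

```text
t 3.58 box mm [-110.8   -1.4   42.9] heading -0.127 pitch 30.2 y_t [-0.126 -0.992 -0.   ] J [-1.18  0.51  2.1   1.72  0.86 -0.95] F [-0.1 -0.2 -0.5] w -0.0
```

Forward under the lip: shift (+47, -4) mm in the box frame, so tool x is +20 and tool z is +43.

Request:
servo_tool(motion=[[[0,0,0,5,-0.3,11,0],[0,0,0,5,-0.3,11,0],[0,0,0,5,-0.3,11,0],[0,0,0,5,-0.3,10,0],[0,0,0,0,0,0,0]]])

```text
t: 4.2
tool_pos: [0.5486, -0.3728, 0.0383]
tool_rot: [0.032, 0.865, -0.055, 0.497]
ft_force: [-0.0, -0.8, -0.5]
grip_width: -0.004
grasp_force: 0.0
```

Run:
```python
from h import *
st()
b=manip.get_image('scene')[230:390,240:460,::-1]
cv2.imwrite('pics/c3.png',cv2.resize(b,(660,480),interpolation=2))
```

```text
t 4.2 box mm [-63.4   0.1  38.3] heading -0.127 pitch 30.2 y_t [-0.126 -0.992  0.001] J [-1.08  0.56  2.02  1.78  0.81 -0.92] F [-0.  -0.8 -0.5] w -0.0
```

View pics/c3.png

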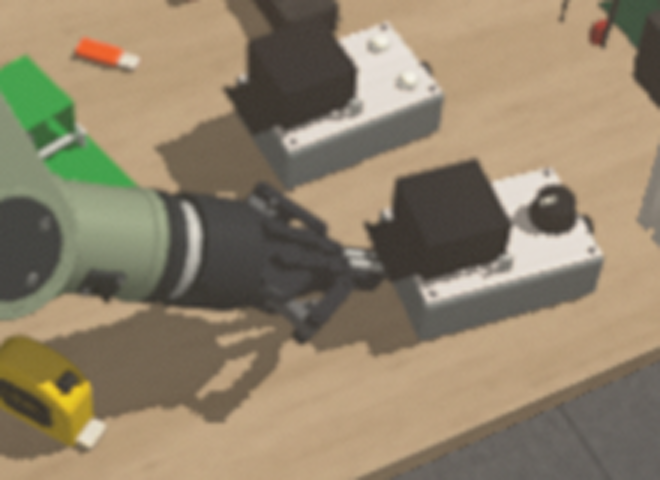

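The fingertip, at crop (375,262), is under the lip with nothing touching. Now I'll lift.

Request:
servo_tool(motion=[[[0,0,0,8,0,-3.5,0],[0,0,0,8,0,-3.5,0],[0,0,0,9,0,-3.5,0],[0,0,0,8,0,-0.8,0],[0,0,0,8,0,-0.8,0],[0,0,0,8,0,-0.8,0],[0,0,0,0,0,0,0]]])

```text
t: 5.12
tool_pos: [0.5615, -0.3751, 0.0878]
tool_rot: [0.032, 0.865, -0.055, 0.498]
ft_force: [-0.4, -1.0, -0.8]
grip_width: 0.005
grasp_force: 0.4
```

Run:
```python
from h import *
st()
b=manip.get_image('scene')[230:390,240:460,::-1]
cv2.imwrite('pics/c4.png',cv2.resize(b,(660,480),interpolation=2))
```

```text
t 5.12 box mm [-50.3  -0.5  87.8] heading -0.129 pitch 30.2 y_t [-0.127 -0.992  0.001] J [-1.06  0.45  2.01  1.69  0.77 -0.76] F [-0.4 -1.  -0.8] w 0.0
```

View pics/c4.png

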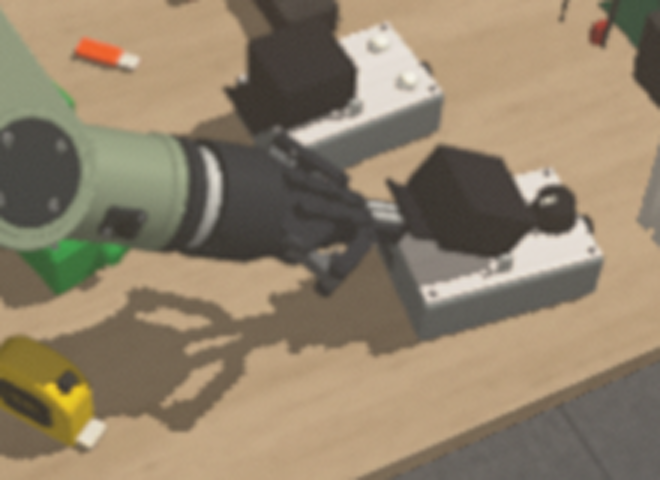

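The guard is up, about 0.5 rad by eye, and resting on the finger. Now I'll push in.

Request:
servo_tool(motion=[[[0,0,0,2.6,0,4.8,0],[0,0,0,2.6,0,4.8,0],[0,0,0,2.6,0,4.8,0],[0,0,0,2.6,0,4.8,0],[0,0,0,2.6,0,4.8,0],[0,0,0,2.6,0,4.8,0],[0,0,0,2.6,0,4.8,0],[0,0,0,0,0,0,0]]])

```text
t: 6.18
tool_pos: [0.599, -0.3796, 0.0851]
tool_rot: [0.032, 0.866, -0.055, 0.497]
ft_force: [-1.4, -0.5, -0.4]
grip_width: 0.001
grasp_force: 0.5
```

```bash
python3 -c "from h import *;st()"
```

```text
t 6.17 box mm [-12.5  -0.2  85.1] heading -0.128 pitch 30.3 y_t [-0.128 -0.992  0.   ] J [-0.99  0.49  1.94  1.72  0.72 -0.73] F [-1.4 -0.5 -0.4] w 0.0
```

Pushing to the end stop in small steps while watching the force.

Request:
servo_tool(motion=[[[0,0,0,1.5,0,2,0],[0,0,0,1.5,0,2,0],[0,0,0,1,0,1.5,0],[0,0,0,0,0,0,0]]])

```text
t: 6.68
tool_pos: [0.605, -0.3801, 0.0854]
tool_rot: [0.032, 0.866, -0.056, 0.497]
ft_force: [-4.6, -0.2, 1.3]
grip_width: -0.003
grasp_force: 3.3
```

Run:
```python
from h import *
st()
b=manip.get_image('scene')[250:350,320:450,::-1]
cv2.imwrite('pics/c5.png',cv2.resize(b,(650,500),interpolation=2))
```

```text
t 6.67 box mm [-6.6  0.1 85.4] heading -0.128 pitch 30.3 y_t [-0.128 -0.992 -0.001] J [-0.98  0.49  1.93  1.72  0.72 -0.72] F [-4.6 -0.2  1.3] w -0.0
```

View pics/c5.png

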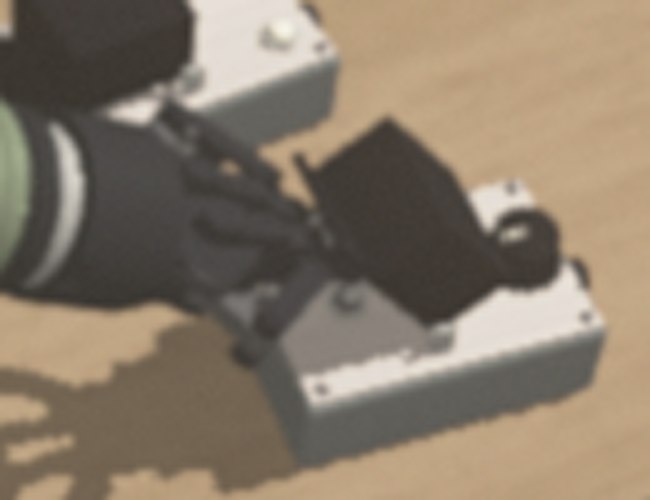

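The force rises to about 4.6 N at x ≈ -6.6, where the end stop was expected. One more small nudge to confirm it.

Request:
servo_tool(motion=[[[0,0,0,0.5,0,1,0],[0,0,0,0,0,0,0]]])

```text
t: 6.98
tool_pos: [0.6053, -0.3801, 0.0853]
tool_rot: [0.032, 0.866, -0.056, 0.496]
ft_force: [-12.0, 2.7, 5.0]
grip_width: -0.008
grasp_force: 7.2
```

```bash
python3 -c "from h import *;st()"
```

```text
t 6.97 box mm [-6.2  0.1 85.3] heading -0.128 pitch 30.3 y_t [-0.129 -0.992 -0.001] J [-0.98  0.49  1.93  1.72  0.72 -0.72] F [-12.    2.7   5. ] w -0.01
```

That's a hard stop, so the toggle is fully over. Drawing the finger straight back out.

Request:
servo_tool(motion=[[[0,0,0,-5,0,-8.7,0],[0,0,0,-5,0,-8.7,0],[0,0,0,-5,0,-8.7,0],[0,0,0,-5,0,-8.7,0],[0,0,0,-7,0,-10,0],[0,0,0,-7,0,-10,0],[0,0,0,-7,0,-10,0],[0,0,0,-7,0,-12,0]]])

```text
t: 7.98
tool_pos: [0.5162, -0.369, 0.0835]
tool_rot: [0.032, 0.865, -0.056, 0.497]
ft_force: [0.4, -0.3, 0.4]
grip_width: -0.0
grasp_force: 0.0
```

Request:
servo_tool(motion=[[[0,0,0,-7,0,-12,0],[0,0,0,-10,0,-25,0],[0,0,0,0,0,-40,0],[0,0,0,0,0,-40,0],[0,0,0,0,0,0,0],[0,0,0,0,0,0,0]]])

```text
t: 8.72
tool_pos: [0.408, -0.3553, 0.1277]
tool_rot: [0.032, 0.865, -0.056, 0.497]
ft_force: [0.2, 0.3, 1.3]
grip_width: 0.002
grasp_force: 0.0
```

Run:
```python
from h import *
st()
t=manip.get_image('top')[:,:,::-1];t0=cv2.imread('pics/top0.png');a=cv2.resize(np.vstack([t0[165:265,310:460],t[165:265,310:460]]),None,fx=2.8,fy=2.8,interpolation=2)
b=cv2.resize(manip.get_image('scene')[260:360,340:450,::-1],None,fx=3.3,fy=3.3,interpolation=2)
o=np.zeros((560,800,3),'uint8');o[:,:420]=a;o[:330,425:788]=b;cv2.imwrite('pics/c6.png',o)
```

```text
t 8.72 box mm [-205.2   -0.5  127.7] heading -0.129 pitch 30.2 y_t [-0.129 -0.992  0.   ] J [-1.42  0.19  2.25  1.4   1.   -0.74] F [0.2 0.3 1.3] w 0.0
```

View pics/c6.png

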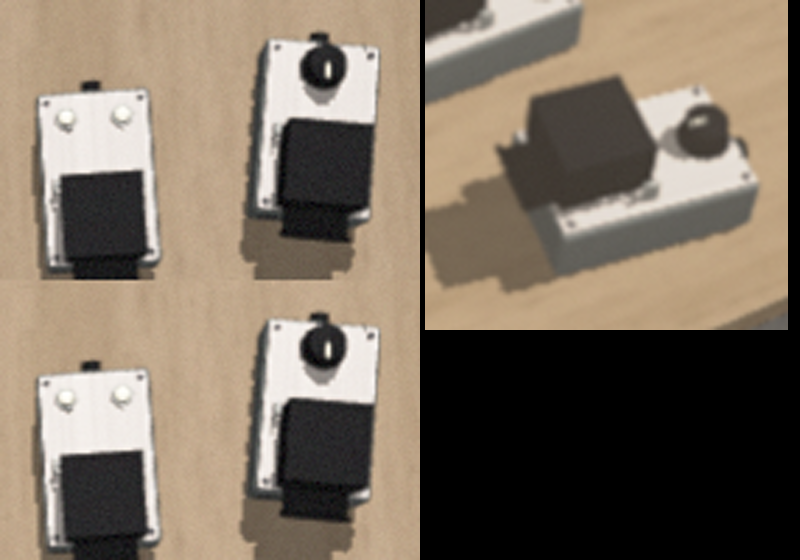

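The before and after views match. The guard is shut (lip at crop (317,518) against (317,238)+280), the box hasn't moved, and the arm is clear. I'll hand it in.

```bash
python3 -c "
from rig import manip
print(manip.close_job())"
```

```text
the job is handed in; nothing more can be done
None
```

The job is handed in: I raised the knob box's guard, pushed its toggle over to a hard stop, and drew the finger out so the guard dropped shut; neither switch box moved in the before/after pictures, but the toggle is now hidden under the guard and no verdict was returned.

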